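# Zero a coating gauge and hold it on the worn spot of a tawa

## Task

Check the tawa's nonstick coating with the blue pen gauge: take the gauge out of its holder, zero it on bare steel by holding it upright with its spring tip pressed about half way in, inside the circle in the middle of the lunch box lid, for a second, then bring it to the sloping tawa. Press its tip about half way in, inside the yellow ring, with the gauge square to the tawa's sloping surface, and finish while still holding it there in the gripper. Press gently, and leave the lunch box, mug, tumbler, jar and oil bottle where they stand.

Things in the scene. Friction and masses are not known exactly. Their poses are not given: they have to be found in the camera images.
- gauge: Blue pen-shaped gauge, loose, about 110 g. Box body 30 (own x) x 24 (own y) x 110 mm (own z, up); origin: centre of the body's underside. Below it a dark cone nose 20 mm long, then the brass spring tip, its end 34 mm below the origin when free. Screen on the -x face. Starts upright, tip down, in the holder, origin 45 mm above the counter. Grip across the 24 mm, in the upper half.
- tip (a joint): How far the gauge's spring tip is pushed up into the nose, m: 0 free, 0.010 fully in (hard stop). Spring: 0.6 N when it starts to move, plus 0.3 N per mm (about 2 N half way, 3.6 N at the stop).
- tip_end (a point): Very end of the gauge's round brass tip (7 mm wide); moves with the tip. Its axes are those of the gauge, z along the gauge, up from tip to body.
- holder: Grey plastic gauge holder, fixed: base 70 x 64 mm, sleeve 50 x 44 mm outside, 70 mm high, opening 34 (own x) x 28 mm (own y) on top; the gauge rests on ledges 45 mm above the counter, 25 mm below the rim. Lift it straight out. Origin: centre of its underside.
- lunchbox: Round steel lunch box, closed, loose, about 450 g: 120 mm across the lid, 68 mm high, with two small snap clips at +y and -y. Origin: centre of its underside.
- lid_mid (a point): Middle of the flat lid top of the lunch box, 68 mm above its origin, in the centre of a dark circle 40 mm across. z up.
- tawa: Black nonstick tawa (flat pan) clipped in a wire stand, all fixed: disc 260 mm across, 6 mm thick, rim bead 4 mm high, handle along own -y (to 275 mm from the centre). The disc slopes by 20 degrees, falling towards own -x and rising towards own +x. Origin: on the counter under the disc's centre; the cooking surface is 68 mm up there.
- spot (a point): Centre of the yellow ring (24 mm inside, 32 mm outside diameter) painted on the tawa's cooking surface, 45 mm from the disc's centre towards own +y and 15 mm downhill. z is the surface normal, pointing out of the surface (20 degrees from vertical); x points straight uphill along the slope.
- mug: Orange ceramic mug, 80 mm across, 90 mm high, handle at own +y, loose. Origin: centre of underside. Leave it.
- tumbler: Steel tumbler, 70 mm across, 100 mm high, loose. Origin: centre of underside. Leave it.
- oil: Amber oil bottle, 70 mm across, 210 mm high, loose. Origin: centre of underside. Leave it.
- jar: Glass jar with red cap, 80 mm across, 110 mm high, loose. Origin: centre of underside. Leave it.
There are look-alikes about, which are no part of the job. Of the things that look like the gauge, the smallest one is meant.

How it is judged:
On the way:
1. the upright gauge, held in the fingers, presses its tip part way in on the middle of the lunch box lid (distance between tip_end and lid_mid below 0.02 m and contact force between gauge and lunchbox above 0.3 N and value of joint tip between 0.0015 and 0.0088 m and angle between gauge's own z axis and vertical below 0.15 rad and contact force between the fingers and gauge above 1 N), for 0.5 s.
At the end, for the whole second after the job is handed in: After the zeroing, the gauge is held still in the fingers with its tip inside the yellow ring (within 12 mm of its centre), pressed in 1.5 to 8.8 mm with less than 6 N, and its long axis within 0.15 rad of the tawa's surface normal; the lunch box stands within 30 mm of where it was (distance between tip_end and spot below 0.012 m and contact force between gauge and tawa between 0.3 and 6 N and value of joint tip between 0.0015 and 0.0088 m and angle between the z axis of gauge and the z axis of spot, either way round below 0.15 rad and contact force between the fingers and gauge above 1 N and linear speed of gauge below 0.02 m/s and distance of lunchbox from where it was at the start of the episode below 0.03 m and angle between lunchbox's own z axis and vertical below 0.1 rad); the arm keeps its last pose, push and grip.
It fails at once if the gauge is pressed hard (over 15 N) on the tawa or the lunch box (contact force between gauge and tawa above 15 N or contact force between gauge and lunchbox above 15 N).
It fails at once if the lunch box, mug, tumbler, oil bottle or jar is moved by more than 30 mm (distance of any of lunchbox, mug, tumbler, oil, jar from where it was at the start of the episode above 0.03 m).
It also fails if it takes over 64 s, if anything falls off the work surface, if the arm or the gripper's body presses on something with over 40 N, if the wrist force passes 120 N, or if a joint passes its speed limit or range.

## Robot

A 6-joint arm with a two-finger parallel gripper is mounted at the origin on the work surface. World frame = base frame: x ahead of the robot, y to its left, z up, the work surface at z = 0. Lengths are in m, angles in rad, forces in N, time in s.
With the tool pointing down it reaches from about 0.375 to 0.75 m from the base axis. Payload 9 kg.
Tool frame: the origin (TCP) lies between the finger pads; the fingertips stand bot.tip_extent ahead of it and the grasp point (between the pads) lies 6 mm ahead of it (bot.tip_extent is the distance from the TCP to the fingertips, in m); y points along the fingers, x is the direction in which the jaws open and shut, and the axes are right-handed (so a half turn about y gives the same grasp; the last joint's range is limited). The gripper opens to 85 mm and grips with 20 to 120 N. Pads are 22 mm wide; open, the fingers measure 114 mm over their backs; the gripper's body (76 mm by 85 mm) begins 54 mm behind the grasp point. The pads swing forward as they close: fully open they stand 13 mm farther back than shut.
Start: joints at [-1.335, 0.104, 0.097, 1.564, 0, 1.353], TCP at [0.263, -0.539, 0.256] pointing down, gripper open.
Joint ranges: [-2.99, 2.99], [-0.84, 1.86], [-1.1, 1.16], [-1.84, 2.11], [-1.51, 1.56], [-3.14, 3.14]. Speed limits (rad/s): [2.22, 2.22, 2.57, 3.14, 3.14, 3.14].

## Interface

Orientations are given as a rotation vector (axis times angle).
In Python, from station import telemetry, imaging, sign_off, bot gives the robot as it stands. The module is installed in compiled form; this text tells all that it offers.
- The arm moves only by the shell command python3 -m handwheel 'ROWS' [FORCE]. ROWS is JSON, a list of rows, each an object of numbers: "tx", "ty", "tz": the shift along the world's x, y, z in m; "wx", "wy", "wz": the turn, a rotation vector about the world's x, y, z in degrees; "jaw": the finger opening in m, from 0 to 0.0854. In form: [{"tx": .., "ty": .., "tz": .., "wx": .., "wy": .., "wz": .., "jaw": ..}, ...]. A call has 1 to 5 rows; each row shifts and turns the commanded pose from where the row before left it; what a row does not reach is not made up. A row lasts 1/8 s, in which the tool goes at most 62.5 mm and 10.7 degrees, less where a joint would pass 70% of its speed; a pose out of reach is approached as far as the arm can. A call is refused whole if a number of a shift passes 0.0625 or a number of a turn 10.7, either way. A call with a gripper value outside its range is refused whole. The fingers move at their own pace and stop on an object; FORCE is the grip in N (left out, the last holds). Time passes only in rows, so rows that do not move let the fingers close. It gives the time, the measured TCP pose, the force and the opening at its end, in the units of the state.
- telemetry.sense(): the state, without advancing time (a new reading comes with each control period).
- imaging.read_camera(name): name is "side" or "top" or "wrist"; returns the picture (480x640x3 uint8, blue, green, red); there is no depth.
- imaging.camera_params(name): a dict with "fx", "fy", "cx", "cy" (pixels), "pose" (4x4, takes a point from camera to world coordinates); the wrist camera has in their place "mount" (4x4, takes a point from camera to tool coordinates, whose origin is the TCP and whose axes are the tool frame's). Camera axes: x right, y down, z forward; pixel columns grow to the right and rows downward; lengths in m; the calibration is good to about 2 mm. A picture is of the moment at which its call begins: read the wrist's pose just before it. camera_params takes no time and is no camera call.
- sign_off(): hands the job in, once; it reports no verdict.
The state is a dict: "t": time; "joint_positions": joint angles; "joint_vel": joint speeds; "joint_torque": joint torques, N m; "eef_pos": TCP position; "ee_rot": TCP orientation; "wrist_force": force on the tool from outside, world axes, zero at the start; "wrist_torque": the same for the moment, N m; "width": finger opening in m.
Only numpy, scipy, OpenCV 4.12 (cv2) and the standard library are available. Lean on these libraries where they do the work, as an engineer would, in place of code of your own. Each camera call takes 0.05 s, during which the arm holds its last target.

## Working session

There is one attempt and no reset: what is moved stays moved. The work goes in short steps, Python scripts to look and compute and a shell command to move; the robot and the scene stay as the last step left them, time stands still between calls to the robot, and variables do not carry over. Pictures are saved under pics/ and viewed, and the job is handed in when it is done.

```bash
mkdir -p pics; python3 - <<'E'
from station import telemetry, imaging, bot
import cv2, numpy as np
s=telemetry.sense(); print({k:np.round(v,4).tolist() for k,v in s.items()}); print(bot.tip_extent)
for n in("side","top"):
    p=imaging.camera_params(n); print(n,p["fx"],p["fy"],p["cx"],p["cy"]); print(np.round(p["pose"],4))
    cv2.imwrite(f"pics/{n}0.png",imaging.read_camera(n))
print(imaging.camera_params("wrist"))
E
```

```text
{'t': 0.0, 'joint_positions': [-1.3347, 0.1047, 0.0965, 1.5639, -0.0, 1.3531], 'joint_vel': [-0.0019, -0.0007, -0.0004, 0.0004, -0.0002, 0.0012], 'joint_torque': [-0.0004, -55.6929, 50.365, 0.0167, -0.0004, -0.0], 'eef_pos': [0.2629, -0.539, 0.2555], 'ee_rot': [-1.3894, 0.8695, -0.8679], 'wrist_force': [-0.9715, -0.2047, 0.3285], 'wrist_torque': [0.0169, 0.0412, 0.0359], 'width': 0.0853}
0.025
side 499.89699211068023 499.89699211068023 329.659528933696 244.54479802080084
[[ 0.9954 -0.0697  0.0665  0.5371]
 [-0.0962 -0.6852  0.722  -0.6054]
 [-0.0047 -0.725  -0.6887  0.7365]
 [ 0.      0.      0.      1.    ]]
top 591.6497122879649 591.6497122879649 330.28356747030045 241.8682884360885
[[-0.0861 -0.976   0.2002  0.4087]
 [-0.9963  0.085  -0.0146  0.1137]
 [-0.0028 -0.2007 -0.9797  1.051 ]
 [ 0.      0.      0.      1.    ]]
{'fx': 394.8245414460652, 'fy': 394.8245414460652, 'cx': 311.02775476294016, 'cy': 240.5201001260863, 'mount': array([[ 9.99999241e-01, -1.19671300e-03, -2.92690286e-04,
        -1.11356630e-03],
       [-9.25769670e-05, -3.09897240e-01,  9.50770052e-01,
        -1.16975398e-01],
       [-1.22850279e-03, -9.50769304e-01, -3.09897115e-01,
         8.04530336e-02],
       [ 0.00000000e+00,  0.00000000e+00,  0.00000000e+00,
         1.00000000e+00]])}
```

View pics/side0.png

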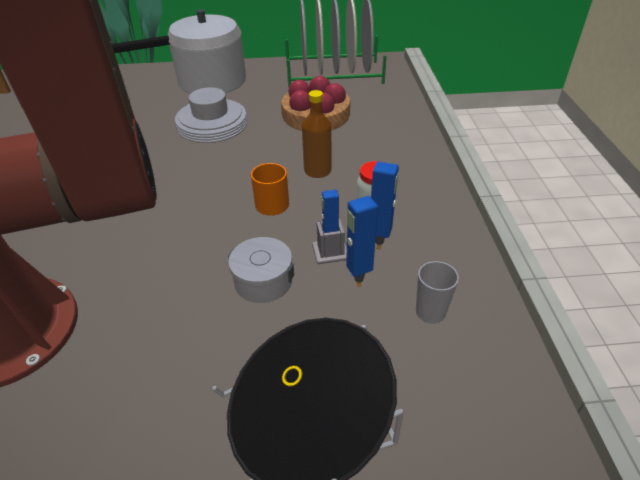

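View pics/top0.png

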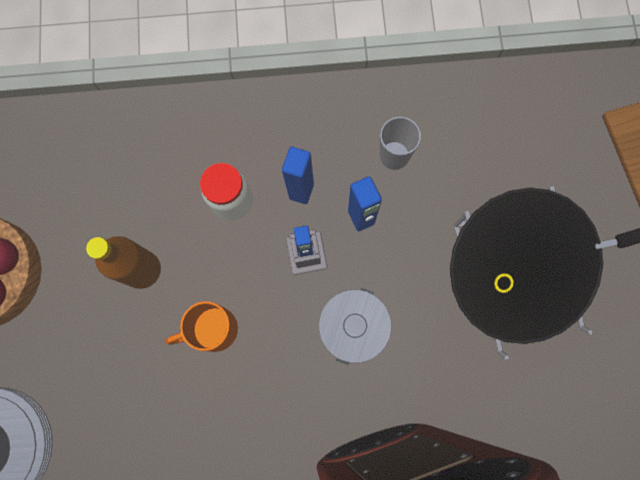

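Candidates for the gauge are the blue pen in the grey holder, at top (304,240) and side (331,212), and two larger blue look-alikes, at top (298,175) / side (384,200) and top (365,203) / side (361,238). The smallest is the one in the holder. Next I'll check it in a close crop.

```bash
python3 - <<'E'
import cv2,numpy as np
t=cv2.imread("pics/top0.png"); s=cv2.imread("pics/side0.png")
a=cv2.resize(t[215:285,270:340],None,fx=5.7,fy=5.7,interpolation=cv2.INTER_CUBIC)
b=cv2.resize(s[180:270,300:390],(399,399),interpolation=cv2.INTER_CUBIC)
cv2.imwrite("pics/c1.png",np.hstack([a,b]))
a=cv2.resize(t[280:370,310:400],(400,400),interpolation=cv2.INTER_CUBIC)
b=cv2.resize(t[240:330,460:550],(400,400),interpolation=cv2.INTER_CUBIC)
cv2.imwrite("pics/c2.png",np.hstack([a,b]))
E
```

```text
(no output)
```

View pics/c1.png

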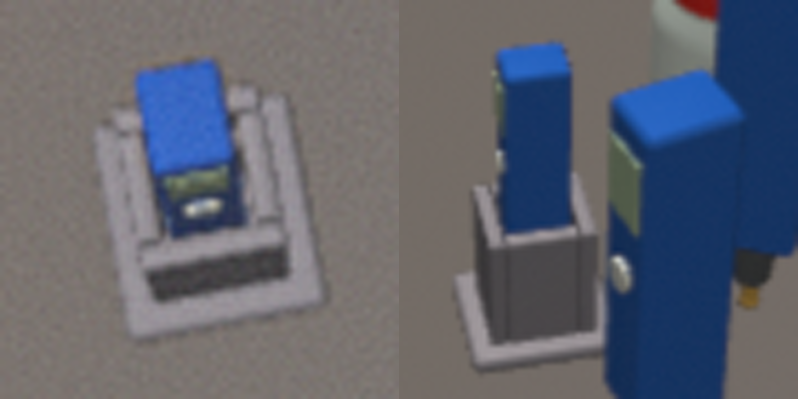

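View pics/c2.png

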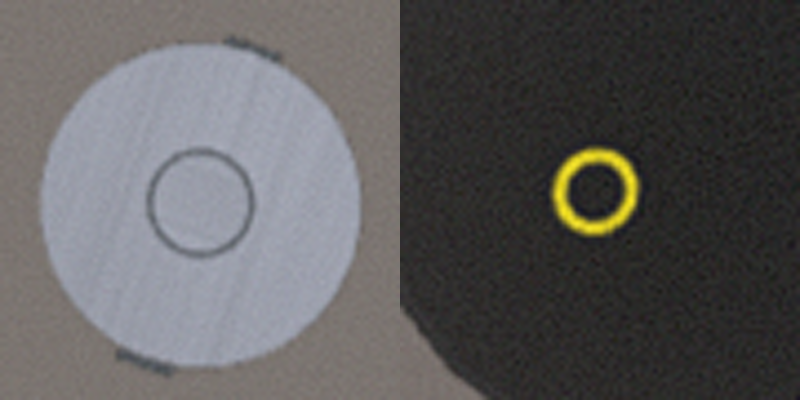

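The close crop confirms the pen in the holder is the small one. Its top corners are in the top crop and its screen faces image-down. The lid circle centre is near top (355.0,325.5), and the ring near top (504.1,283.2) and side (292,376). Next I need crops of the tawa rim and handle.

```bash
cat > h.py <<'E'
import numpy as np, cv2
from station import telemetry, imaging
def P(n): 
    p=imaging.camera_params(n); return p["fx"],p["fy"],p["cx"],p["cy"],np.array(p["pose"])
C={n:P(n) for n in("top","side")}
def ray(n,u,v):
    fx,fy,cx,cy,T=C[n]; d=T[:3,:3]@np.array([(u-cx)/fx,(v-cy)/fy,1]); return T[:3,3],d
def atz(n,u,v,z):
    o,d=ray(n,u,v); return o+d*(z-o[2])/d[2]
def proj(n,X):
    fx,fy,cx,cy,T=C[n]; X=(np.atleast_2d(X)-T[:3,3])@T[:3,:3]; return np.c_[fx*X[:,0]/X[:,2]+cx,fy*X[:,1]/X[:,2]+cy]
def tri(a,b):
    (o1,d1),(o2,d2)=ray("top",*a),ray("side",*b)
    A=np.c_[d1,-d2]; t=np.linalg.lstsq(A,o2-o1,rcond=None)[0]
    p,q=o1+d1*t[0],o2+d2*t[1]; return (p+q)/2,np.linalg.norm(p-q)
E
python3 - <<'E'
from h import *
c=[(137,76),(216,62),(233,160),(153,174)]
g=np.array([atz("top",270+u/5.7,215+v/5.7,.155) for u,v in c]); print("gauge top",g.round(4).tolist(),g.mean(0).round(4),[np.linalg.norm(g[i]-g[i-1]).round(4) for i in range(4)])
c=[(97,125),(285,95),(325,298),(132,338)]
g=np.array([atz("top",270+u/5.7,215+v/5.7,.006) for u,v in c]); print("holder",g.round(4).tolist(),g.mean(0).round(4),[np.linalg.norm(g[i]-g[i-1]).round(4) for i in range(4)])
print("lid",atz("top",355,325.5,.068),"clips",atz("top",310+255/4.444,280+48/4.444,.055),atz("top",310+144/4.444,280+362/4.444,.055))
print("lid side",atz("side",260.5,257.5,.068))
print("ring",tri((504.1,283.2),(292,376)))
for n,uv,z in(("big1",(365,187),.2),("big2",(298,155),.2)): print(n,atz("top",*uv,z))
s=cv2.imread("pics/side0.png");t=cv2.imread("pics/top0.png")
cv2.imwrite("pics/c3.png",cv2.resize(t[170:360,420:640],(800,690))[:600])
cv2.imwrite("pics/c4.png",cv2.resize(s[305:480,200:420],(750,597)))
E
```

```text
gauge top [[0.618, 0.1547, 0.155], [0.62, 0.1329, 0.155], [0.5924, 0.1305, 0.155], [0.5905, 0.1524, 0.155]] [0.6052 0.1426 0.155 ] [np.float64(0.0276), np.float64(0.0219), np.float64(0.0277), np.float64(0.022)]
holder [[0.638, 0.1753, 0.006], [0.6426, 0.1151, 0.006], [0.5765, 0.108, 0.006], [0.5691, 0.1693, 0.006]] [0.6065 0.1419 0.006 ] [np.float64(0.0692), np.float64(0.0603), np.float64(0.0665), np.float64(0.0617)]
lid [0.46579275 0.07067275 0.068     ] clips [0.5226424  0.04377021 0.055     ] [0.40974404 0.09637056 0.055     ]
lid side [0.46802839 0.07321979 0.068     ]
ring (array([ 0.51556134, -0.18528684,  0.06364637]), np.float64(0.0020226148890699863))
big1 [0.66152405 0.04211919 0.2       ]
big2 [0.72052118 0.13822446 0.2       ]
```

View pics/c3.png

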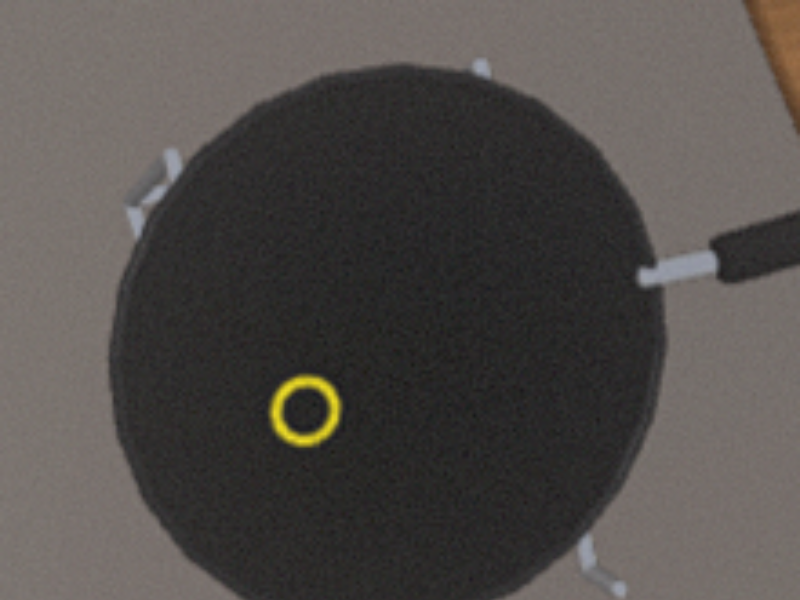

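View pics/c4.png

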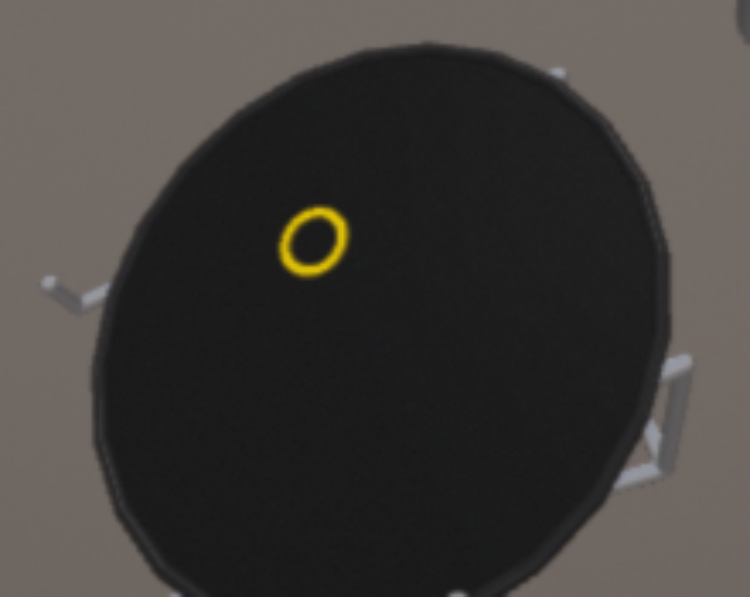

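```bash
python3 - <<'E'
from h import *
from scipy.optimize import least_squares
def R(yaw):
    c,s=np.cos(yaw),np.sin(yaw); a=np.deg2rad(20)
    Rz=np.array([[c,-s,0],[s,c,0],[0,0,1]]); Ry=np.array([[np.cos(a),0,-np.sin(a)],[0,1,0],[np.sin(a),0,np.cos(a)]])
    return Rz@Ry
# rim from dark mask (ellipse), both cameras
E={}
for n,roi in(("top",(170,360,430,610)),("side",(305,480,200,420))):
    im=cv2.imread(f"pics/{n}0.png"); g=im.max(2); r0,r1,c0,c1=roi
    m=np.zeros_like(g); m[r0:r1,c0:c1]=((g<75)|((im[...,0]<60)&(im[...,2]>120)))[r0:r1,c0:c1]*255
    m=cv2.morphologyEx(m,cv2.MORPH_OPEN,np.ones((9,9)))
    ct=max(cv2.findContours(m,cv2.RETR_EXTERNAL,cv2.CHAIN_APPROX_NONE)[0],key=cv2.contourArea)[:,0,:].astype(float)
    ct=ct[(ct[:,1]<477)]
    if n=="top": ct=ct[~((ct[:,0]>590)&(abs(ct[:,1]-243)<14))]
    E[n]=ct; print(n,len(ct),ct.min(0),ct.max(0))
th=np.linspace(0,2*np.pi,720,endpoint=False)
hand=[(420+645/3.636,170+276/3.636),(420+718/3.636,170+261/3.636),(420+798/3.636,170+238/3.636)]
rings={"top":(504.1,283.2),"side":(292,376)}
from scipy.spatial import cKDTree
def spot(p): return np.array([p[0],p[1],.068])+R(p[2])@np.array([-.015,.045,0])
def res(p):
    r=[]
    for n in E:
        c=np.array([p[0],p[1],.068])+(R(p[2])@np.c_[.132*np.cos(th),.132*np.sin(th),0*th+.002].T).T
        r+=list(cKDTree(proj(n,c)).query(E[n][::4])[0]*.3)
        r+=list((proj(n,spot(p))[0]-rings[n])*3)
    o=np.array([p[0],p[1],.068])
    h=proj("top",(o+(R(p[2])@np.c_[np.zeros(200),-np.linspace(.12,.28,200),np.zeros(200)].T).T))
    r+=list(cKDTree(h).query(hand)[0]*2)
    return r
for y0 in(-.3,0,.3):
    f=least_squares(res,[.53,-.23,y0],loss="soft_l1"); p=f.x; print(p,np.rad2deg(p[2]),f.cost,spot(p))
for n in rings: print(n,proj(n,spot(p)),rings[n])
h=np.array([atz("top",*q,.068) for q in hand]);d=h[2]-h[0];print("handle yaw",np.rad2deg(np.arctan2(d[0],-d[1])))
E
```

```text
top 411 [450. 188.] [602. 342.]
side 387 [227. 318.] [396. 476.]
[ 0.53856454 -0.22623274  0.18477135] 10.58661878141196 9.295419774528835 [ 0.51644159 -0.18458835  0.0628697 ]
[ 0.53856411 -0.22623838  0.18483157] 10.590068996058093 9.295475247580864 [ 0.51643866 -0.18459532  0.0628697 ]
[ 0.53856453 -0.22623272  0.18477135] 10.586618506743037 9.295419782480257 [ 0.51644159 -0.18458833  0.0628697 ]
top [[503.31668278 282.19254344]] (504.1, 283.2)
side [[291.93885022 375.99026785]] (292, 376)
handle yaw 8.946112865618078
```

```bash
python3 - <<'E'
from h import *
from scipy.spatial.transform import Rotation as Ro
s=telemetry.sense(); R=Ro.from_rotvec(s["ee_rot"]).as_matrix(); print(R.round(3))
# big gauges: width estimate
for n,a,b in(("top",(351,184),(374,178)),):
    print(atz(n,*a,.2),atz(n,*b,.2))
for x in((.6055,.1425,.0),): print(proj("side",[x]),proj("top",[x]))
print("big1 tip",atz("side",359,285,0),"big2 tip",atz("side",379,248,0))
print("big1 tri",tri((365,187),(362,206)),"big2",tri((298,155),(385,170)))
print("oil tri",tri((97,247),(316,97)),"jar",tri((221,184),(373,171)))
E
```

```text
[[ 0.438 -0.     0.899]
 [-0.899  0.001  0.438]
 [-0.001 -1.     0.   ]]
[0.66800274 0.06255242 0.2       ] [0.67434015 0.02728635 0.2       ]
[[329.49500566 252.51203599]] [[306.6590316  253.62253018]]
big1 tip [0.65457063 0.04563246 0.        ] big2 tip [0.71133945 0.14549863 0.        ]
big1 tri (array([0.65587591, 0.04232869, 0.20432752]), np.float64(0.00837863650330685)) big2 (array([0.71256615, 0.13781264, 0.20739947]), np.float64(0.00985115315298815))
oil tri (array([0.60470769, 0.44290473, 0.19968625]), np.float64(0.00015666636984497633)) jar (array([0.71347232, 0.27181317, 0.10944151]), np.float64(0.0016878366366005317))
```

Measured positions:
- Gauge: (0.6055, 0.1425), yaw about 5.5°, top at 0.155
- Lid middle: (0.467, 0.072)
- Ring: (0.516, -0.185, 0.063), tawa yaw about 10°
- Large look-alikes: (0.656, 0.043) and (0.713, 0.138), both about 0.205 tall

I'll now move over the gauge and turn the tool by about +160° so the camera ends up on the robot side.

```bash
python3 -m handwheel '[{"tx":0.025,"ty":0.05,"tz":0.02,"wz":10.6},{"tx":0.025,"ty":0.05,"tz":0.02,"wz":10.6},{"tx":0.025,"ty":0.05,"tz":0.02,"wz":10.6},{"tx":0.025,"ty":0.05,"tz":0.02,"wz":10.6},{"tx":0.025,"ty":0.05,"wz":10.6}]' 30; python3 -c "
from station import telemetry as t;print(t.sense()['joint_positions'])"
```

```text
[-1.33469178e+00  1.04679152e-01  9.65739683e-02  1.56387756e+00
 -6.48014559e-06  1.35307850e+00]invalid input
```

```bash
python3 -m handwheel '[{"tx":0.025,"ty":0.05,"tz":0.02,"wx":0,"wy":0,"wz":10.6,"jaw":0.085},{"tx":0.025,"ty":0.05,"tz":0.02,"wx":0,"wy":0,"wz":10.6,"jaw":0.085},{"tx":0.025,"ty":0.05,"tz":0.02,"wx":0,"wy":0,"wz":10.6,"jaw":0.085},{"tx":0.025,"ty":0.05,"tz":0.02,"wx":0,"wy":0,"wz":10.6,"jaw":0.085},{"tx":0.025,"ty":0.05,"tz":0,"wx":0,"wy":0,"wz":10.6,"jaw":0.085}]' 30; python3 -c "
from station import telemetry as t;print(t.sense()['joint_positions'])"
```

```text
t: 0.72
eef_pos: [0.3888, -0.288, 0.3377]
ee_rot: [-1.567, 0.145, -0.148]
wrist_force: [1.6, -0.1, -0.8]
width: 0.0844
[-9.08786879e-01 -2.15006507e-01 -6.15747149e-02  1.72192362e+00
  1.58300625e-04  8.48233960e-01]
```

```bash
python3 -m handwheel '[{"tx":0.0217,"ty":0.043,"tz":0,"wx":0,"wy":0,"wz":10.6,"jaw":0.085},{"tx":0.0217,"ty":0.043,"tz":0,"wx":0,"wy":0,"wz":10.6,"jaw":0.085},{"tx":0.0217,"ty":0.043,"tz":0,"wx":0,"wy":0,"wz":10.6,"jaw":0.085},{"tx":0.0217,"ty":0.043,"tz":0,"wx":0,"wy":0,"wz":10.6,"jaw":0.085},{"tx":0.0217,"ty":0.043,"tz":0,"wx":0,"wy":0,"wz":10.6,"jaw":0.085}]' 30; python3 -m handwheel '[{"tx":0.0217,"ty":0.043,"tz":0,"wx":0,"wy":0,"wz":10.6,"jaw":0.085},{"tx":0.0217,"ty":0.043,"tz":0,"wx":0,"wy":0,"wz":10.6,"jaw":0.085},{"tx":0.0217,"ty":0.043,"tz":0,"wx":0,"wy":0,"wz":10.6,"jaw":0.085},{"tx":0.0217,"ty":0.043,"tz":0,"wx":0,"wy":0,"wz":10.6,"jaw":0.085},{"tx":0.0217,"ty":0.0435,"tz":0,"wx":0,"wy":0,"wz":10.6,"jaw":0.085}]'
python3 - <<'E'
from h import *
from scipy.spatial.transform import Rotation as Ro
s=telemetry.sense(); R=Ro.from_rotvec(s["ee_rot"]).as_matrix(); print(s["joint_positions"],s["eef_pos"]);print(R.round(3))
cv2.imwrite("pics/w1.png",imaging.read_camera("wrist"))
E
```

```text
t: 1.35
eef_pos: [0.497, -0.0727, 0.3361]
ee_rot: [-1.492, -0.578, 0.578]
wrist_force: [0.6, 0.3, -0.5]
width: 0.0847
t: 1.98
eef_pos: [0.6055, 0.1428, 0.3359]
ee_rot: [-1.163, -1.277, 1.278]
wrist_force: [0.8, 0.0, 0.6]
width: 0.0848
[ 2.16736436e-02  2.12344622e-01  3.62025894e-01  1.72092435e+00
  8.91053319e-07 -7.17327412e-02] [0.6054813  0.14275573 0.33591316]
[[-0.093 -0.    -0.996]
 [ 0.996 -0.    -0.093]
 [ 0.    -1.     0.   ]]
```

View pics/w1.png

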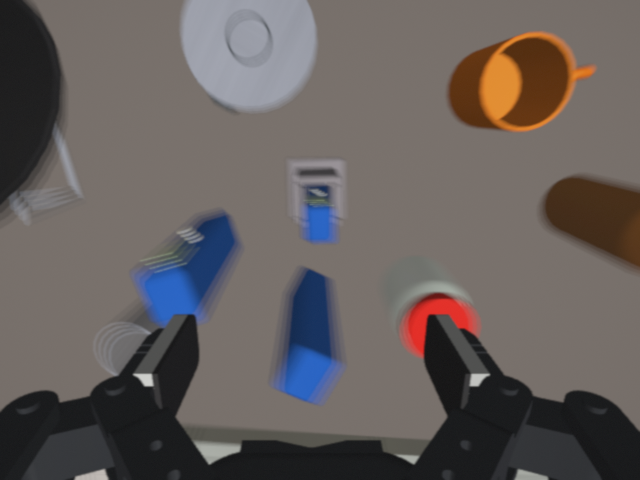

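The picture is blurred because the arm was still settling. The gauge and holder are near (318,220), between the fingers' columns. I'll let it settle and measure the gauge with this camera.

```bash
cat >> h.py <<'E'
from scipy.spatial.transform import Rotation as Ro
def wcam():
    s=telemetry.sense(); T=np.eye(4); T[:3,:3]=Ro.from_rotvec(s["ee_rot"]).as_matrix(); T[:3,3]=s["eef_pos"]
    p=imaging.camera_params("wrist"); C["wrist"]=(p["fx"],p["fy"],p["cx"],p["cy"],T@np.array(p["mount"])); return s
E
python3 - <<'E'
from h import *
s=wcam(); im=imaging.read_camera("wrist")
np.save("wT.npy",C["wrist"][4])
print(s["eef_pos"],s["joint_vel"])
cv2.imwrite("pics/w2.png",im); cv2.imwrite("pics/w2c.png",cv2.resize(im[150:260,270:370],(545,600),interpolation=cv2.INTER_CUBIC))
c,y=np.array([.6055,.1425,.155]),np.deg2rad(5.5)
X=[c+np.array([a*.015*np.cos(y)-b*.012*np.sin(y),a*.015*np.sin(y)+b*.012*np.cos(y),0]) for a,b in((1,1),(1,-1),(-1,-1),(-1,1))]
print(((proj("wrist",X)-[270,150])*5.45).round(0))
E
```

```text
[0.6066016  0.14716837 0.33425036] [-0.0549091  -0.05723703 -0.08246548 -0.01609035 -0.00692161  0.15407397]
[[263. 468.]
 [ 97. 467.]
 [ 94. 262.]
 [266. 263.]]
```

View pics/w2c.png

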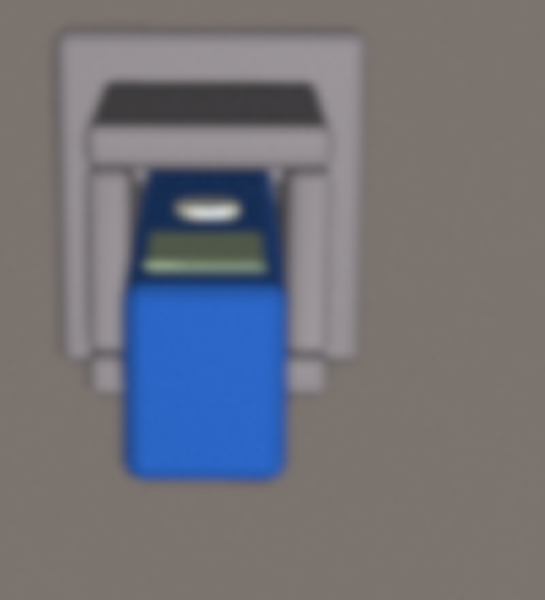

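```bash
python3 - <<'E'
from h import *
s=wcam(); im=imaging.read_camera("wrist")
print(s["t"],s["eef_pos"],np.abs(s["joint_vel"]).max(), Ro.from_rotvec(s["ee_rot"]).as_matrix().round(3).tolist())
hsv=cv2.cvtColor(im,cv2.COLOR_BGR2HSV)
m=cv2.inRange(hsv,(105,150,150),(125,255,255)); n,l,st,ce=cv2.connectedComponentsWithStats(m); 
for i in range(1,n):
    if st[i,4]>200: print(st[i],ce[i])
i=[i for i in range(1,n) if st[i,4]>200 and 290<ce[i][0]<330 and ce[i][1]<260][0]
cv2.imwrite("pics/w3c.png",cv2.resize(im[150:260,270:370],(545,600)))
ct=cv2.findContours((l==i).astype(np.uint8),0,2)[0][0]; r=cv2.minAreaRect(ct); print(r)
b=cv2.boxPoints(r); g=np.array([atz("wrist",*q,.155) for q in b]); print(g.round(4).tolist(), g.mean(0), atz("wrist",*(ce[i]+.0),.155))
e=[g[(k+1)%4]-g[k] for k in range(4)]; print([(np.linalg.norm(v).round(4),np.rad2deg(np.arctan2(v[1],v[0])).round(1)) for v in e])
E
```

```text
2.075 [0.60569202 0.14486787 0.33427672] 0.08541832738168671 [[-0.096, -0.002, -0.995], [0.995, 0.001, -0.096], [0.001, -1.0, 0.002]]
[296 204  29  35 959] [310.34410845 221.18561001]
[ 125  261   63   62 2583] [156.08555943 291.05149051]
[ 266  346   60   56 2019] [295.11441308 373.55225359]
((310.0, 221.0), (34.0, 28.0), 90.0)
[[0.5945, 0.1337, 0.155], [0.5924, 0.1551, 0.155], [0.6196, 0.1579, 0.155], [0.6217, 0.136, 0.155]] [0.60705676 0.14568171 0.155     ] [0.60699332 0.14594375 0.155     ]
[(np.float64(0.0215), np.float64(95.4)), (np.float64(0.0273), np.float64(6.0)), (np.float64(0.0221), np.float64(-84.6)), (np.float64(0.0273), np.float64(-175.3))]
```

```bash
python3 -m handwheel '[{"tx":0,"ty":0,"tz":-0.045,"wx":0,"wy":0,"wz":0,"jaw":0.085},{"tx":0,"ty":0,"tz":-0.045,"wx":0,"wy":0,"wz":0,"jaw":0.085},{"tx":0,"ty":0,"tz":-0.035,"wx":0,"wy":0,"wz":0,"jaw":0.085},{"tx":0,"ty":0,"tz":0,"wx":0,"wy":0,"wz":0,"jaw":0.085},{"tx":0,"ty":0,"tz":0,"wx":0,"wy":0,"wz":0,"jaw":0.085}]'
python3 - <<'E'
from h import *
print("side est", atz("side",330.7,194,.155))
s=wcam(); im=imaging.read_camera("wrist")
print(s["t"],s["eef_pos"],np.abs(s["joint_vel"]).max())
cv2.imwrite("pics/w4.png",im)
E
```

```text
t: 2.75
eef_pos: [0.6055, 0.1407, 0.2133]
ee_rot: [-1.169, -1.274, 1.272]
wrist_force: [-0.0, -0.1, 0.2]
width: 0.0849
side est [0.60852101 0.14207185 0.155     ]
2.75 [0.60549464 0.14069037 0.2132689 ] 0.023717858438031265
```

View pics/w4.png

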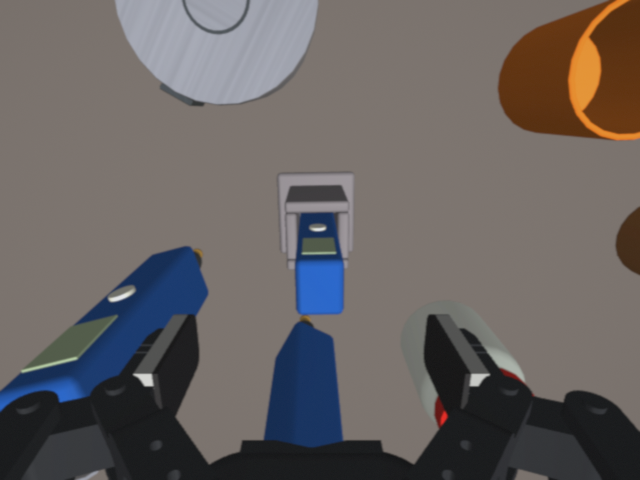

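The image shows the gauge top centre at (320,286) and the finger midpoint at column 311.5, so the gauge is about 3.5–4 mm towards +y. I'll correct that and descend to the grip height, TCP about 0.131.

```bash
python3 -m handwheel '[{"tx":0.001,"ty":0.0035,"tz":-0.02,"wx":0,"wy":0,"wz":0,"jaw":0.085},{"tx":0,"ty":0,"tz":-0.03,"wx":0,"wy":0,"wz":0,"jaw":0.06},{"tx":0,"ty":0,"tz":-0.03,"wx":0,"wy":0,"wz":0,"jaw":0.05},{"tx":0,"ty":0,"tz":0,"wx":0,"wy":0,"wz":0,"jaw":0.05},{"tx":0,"ty":0,"tz":0,"wx":0,"wy":0,"wz":0,"jaw":0.05}]'
python3 - <<'E'
from h import *
s=wcam(); im=imaging.read_camera("wrist")
print(s["t"],s["eef_pos"],np.abs(s["joint_vel"]).max(),s["wrist_force"],s["width"])
cv2.imwrite("pics/w5.png",im)
E
```

```text
t: 3.42
eef_pos: [0.6065, 0.1448, 0.1324]
ee_rot: [-1.167, -1.274, 1.273]
wrist_force: [0.0, 0.0, 0.5]
width: 0.0499
3.425 [0.60651885 0.14483557 0.13239934] 0.01620010635544342 [0.04354374 0.0251807  0.5134689 ] 0.04986322008476583
```

View pics/w5.png

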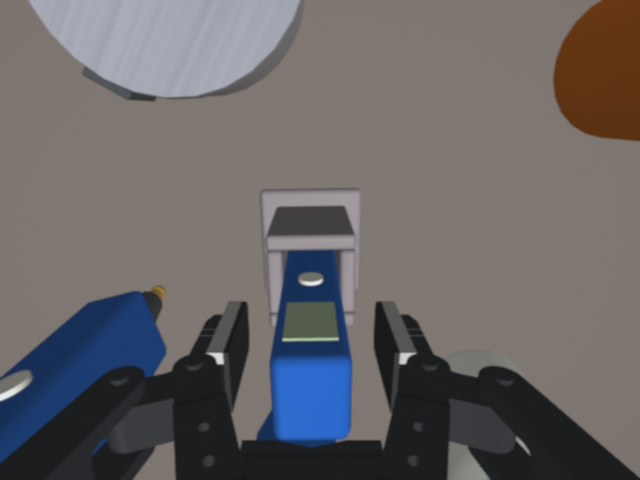

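The gauge (column ~312) is centred between the pads (249 and 375). Closing now.

```bash
python3 -m handwheel '[{"tx":0,"ty":0,"tz":0,"wx":0,"wy":0,"wz":0,"jaw":0.03},{"tx":0,"ty":0,"tz":0,"wx":0,"wy":0,"wz":0,"jaw":0.015},{"tx":0,"ty":0,"tz":0,"wx":0,"wy":0,"wz":0,"jaw":0.015},{"tx":0,"ty":0,"tz":0,"wx":0,"wy":0,"wz":0,"jaw":0.015},{"tx":0,"ty":0,"tz":0,"wx":0,"wy":0,"wz":0,"jaw":0.015}]' 45; python3 -m handwheel '[{"tx":0,"ty":0,"tz":0.03,"wx":0,"wy":0,"wz":0,"jaw":0.015},{"tx":0,"ty":0,"tz":0.04,"wx":0,"wy":0,"wz":0,"jaw":0.015},{"tx":0,"ty":0,"tz":0.04,"wx":0,"wy":0,"wz":0,"jaw":0.015},{"tx":0,"ty":0,"tz":0,"wx":0,"wy":0,"wz":0,"jaw":0.015},{"tx":0,"ty":0,"tz":0,"wx":0,"wy":0,"wz":0,"jaw":0.015}]'
python3 - <<'E'
from h import *
s=wcam(); im=imaging.read_camera("wrist")
print(s["t"],s["eef_pos"],s["ee_rot"],s["wrist_force"],s["width"])
cv2.imwrite("pics/w6.png",im);cv2.imwrite("pics/s6.png",imaging.read_camera("side"))
E
```

```text
t: 4.1
eef_pos: [0.6067, 0.1447, 0.1326]
ee_rot: [-1.168, -1.275, 1.272]
wrist_force: [-0.3, -0.3, 6.2]
width: 0.0237
t: 4.72
eef_pos: [0.6059, 0.1447, 0.2406]
ee_rot: [-1.166, -1.273, 1.273]
wrist_force: [0.2, 0.4, -1.7]
width: 0.0236
4.725 [0.60588484 0.14468457 0.24058538] [-1.16608544 -1.27268252  1.27345782] [ 0.1632151   0.4175584  -1.65245199] 0.02357752999966964
```

View pics/w6.png

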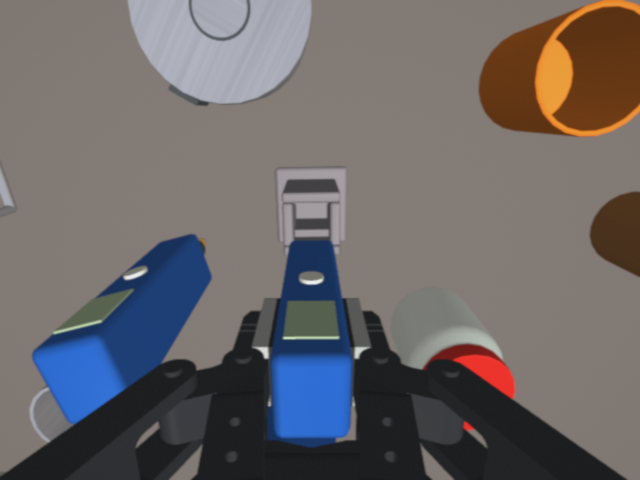

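View pics/s6.png

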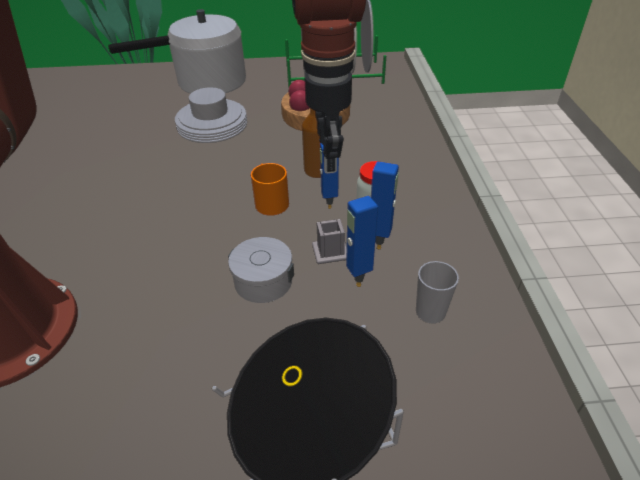

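The gauge is held (width 23.6 mm) and clear of the holder, with its tip about 121 mm below the TCP. Now moving over the lid.

```bash
python3 -m handwheel '[{"tx":-0.035,"ty":-0.018,"tz":0,"wx":0,"wy":0,"wz":0,"jaw":0.015},{"tx":-0.035,"ty":-0.018,"tz":0,"wx":0,"wy":0,"wz":0,"jaw":0.015},{"tx":-0.035,"ty":-0.018,"tz":0,"wx":0,"wy":0,"wz":0,"jaw":0.015},{"tx":-0.034,"ty":-0.019,"tz":0,"wx":0,"wy":0,"wz":0,"jaw":0.015},{"tx":0,"ty":0,"tz":0,"wx":0,"wy":0,"wz":0,"jaw":0.015}]'; python3 -m handwheel '[{"tx":0,"ty":0,"tz":-0.02,"wx":0,"wy":0,"wz":0,"jaw":0.015},{"tx":0,"ty":0,"tz":-0.02,"wx":0,"wy":0,"wz":0,"jaw":0.015},{"tx":0,"ty":0,"tz":0,"wx":0,"wy":0,"wz":0,"jaw":0.015},{"tx":0,"ty":0,"tz":0,"wx":0,"wy":0,"wz":0,"jaw":0.015},{"tx":0,"ty":0,"tz":0,"wx":0,"wy":0,"wz":0,"jaw":0.015}]'
python3 - <<'E'
from h import *
s=wcam()
print(s["t"],s["eef_pos"],s["ee_rot"],s["wrist_force"],s["width"])
im=imaging.read_camera("wrist"); cv2.imwrite("pics/w7.png",im)
a=imaging.read_camera("side");b=imaging.read_camera("top")
cv2.imwrite("pics/s7.png",np.hstack([cv2.resize(a[190:310,200:320],(400,400)),cv2.resize(b[270:370,310:410],(400,400))]))
tip=np.array(s["eef_pos"])-[0,0,.1215]; print(tip,proj("side",tip),proj("top",tip),proj("wrist",[tip]))
E
```

```text
t: 5.45
eef_pos: [0.4652, 0.0711, 0.2404]
ee_rot: [-1.166, -1.271, 1.273]
wrist_force: [0.4, 0.2, -0.8]
width: 0.0239
t: 6.08
eef_pos: [0.4675, 0.0717, 0.202]
ee_rot: [-1.167, -1.274, 1.273]
wrist_force: [0.7, 1.1, -1.1]
width: 0.0234
6.075 [0.46746665 0.07173575 0.20203125] [-1.16730365 -1.27401485  1.27288506] [ 0.66838415  1.13817315 -1.08164817] 0.023412390642254696
[0.46746665 0.07173575 0.08053125] [[259.52622816 253.34633071]] [[354.54618094 324.04549373]] [[309.0592896  242.24838591]]
```

View pics/s7.png

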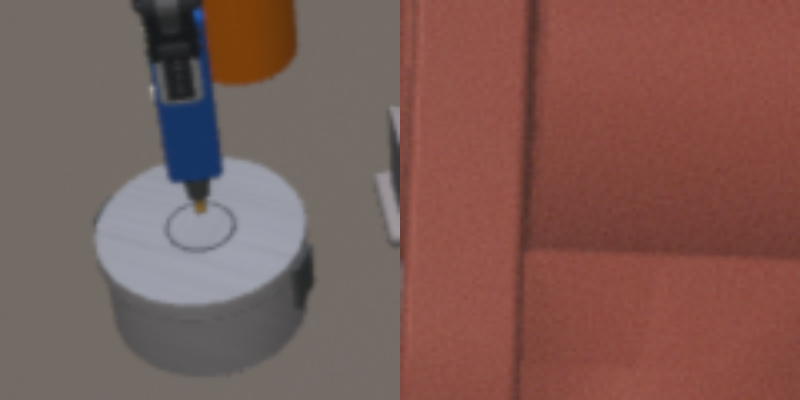

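View pics/w7.png

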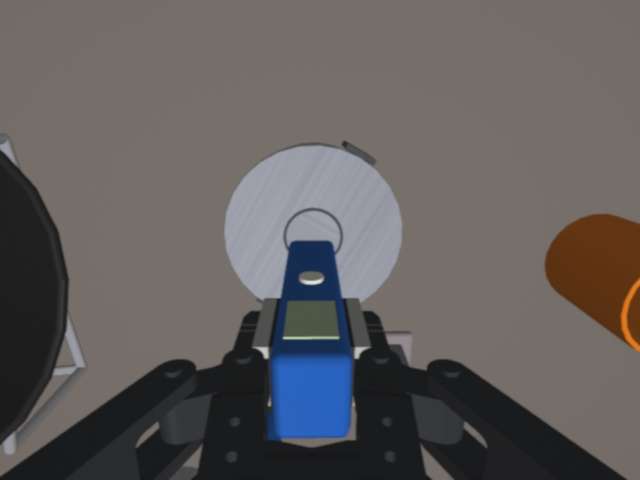

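Side view: the tip is at (260.3,253.9) against a predicted (259.5,253.3), so the tip model is good. The circle centre is at (260,257.8) and the tip is above it. Descending gently.

```bash
python3 -m handwheel '[{"tx":0,"ty":0,"tz":-0.004,"wx":0,"wy":0,"wz":0,"jaw":0.015},{"tx":0,"ty":0,"tz":-0.004,"wx":0,"wy":0,"wz":0,"jaw":0.015},{"tx":0,"ty":0,"tz":0,"wx":0,"wy":0,"wz":0,"jaw":0.015},{"tx":0,"ty":0,"tz":0,"wx":0,"wy":0,"wz":0,"jaw":0.015},{"tx":0,"ty":0,"tz":0,"wx":0,"wy":0,"wz":0,"jaw":0.015}]'; python3 -m handwheel '[{"tx":0,"ty":0,"tz":-0.002,"wx":0,"wy":0,"wz":0,"jaw":0.015},{"tx":0,"ty":0,"tz":-0.002,"wx":0,"wy":0,"wz":0,"jaw":0.015},{"tx":0,"ty":0,"tz":-0.001,"wx":0,"wy":0,"wz":0,"jaw":0.015},{"tx":0,"ty":0,"tz":0,"wx":0,"wy":0,"wz":0,"jaw":0.015},{"tx":0,"ty":0,"tz":0,"wx":0,"wy":0,"wz":0,"jaw":0.015}]'
```

```text
t: 6.85
eef_pos: [0.4671, 0.0717, 0.1935]
ee_rot: [-1.167, -1.273, 1.273]
wrist_force: [-0.0, 0.5, -0.0]
width: 0.0237
t: 7.48
eef_pos: [0.4671, 0.0717, 0.1884]
ee_rot: [-1.167, -1.273, 1.273]
wrist_force: [-0.2, -0.4, 0.5]
width: 0.0233
```

```bash
python3 -m handwheel '[{"tx":0,"ty":0,"tz":-0.002,"wx":0,"wy":0,"wz":0,"jaw":0.015},{"tx":0,"ty":0,"tz":-0.002,"wx":0,"wy":0,"wz":0,"jaw":0.015},{"tx":0,"ty":0,"tz":0,"wx":0,"wy":0,"wz":0,"jaw":0.015},{"tx":0,"ty":0,"tz":0,"wx":0,"wy":0,"wz":0,"jaw":0.015},{"tx":0,"ty":0,"tz":0,"wx":0,"wy":0,"wz":0,"jaw":0.015}]';python3 - <<'E'
from h import *
s=wcam()
f=[];
a=imaging.read_camera("side")
cv2.imwrite("pics/s8.png",cv2.resize(a[190:290,210:310],(600,600),interpolation=cv2.INTER_CUBIC))
for i in range(4): f.append(telemetry.sense()["wrist_force"][2]); imaging.read_camera("side")
print(np.round(f,2),telemetry.sense()["eef_pos"])
E
```

```text
t: 8.1
eef_pos: [0.4671, 0.0717, 0.1844]
ee_rot: [-1.167, -1.273, 1.273]
wrist_force: [0.7, -0.4, 2.6]
width: 0.0232
[0.77 1.89 0.91 0.89] [0.46707507 0.0717015  0.18436756]
```

View pics/s8.png

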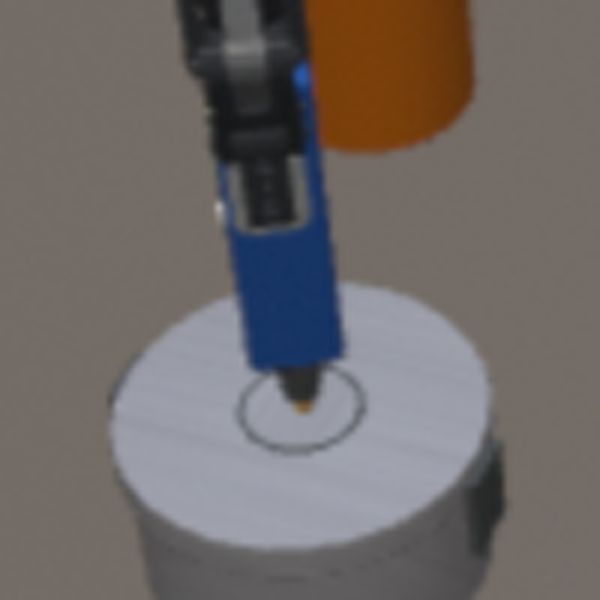

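The tip is partly in and close to the middle of the circle: tip at crop (304,407), circle centre about (300,410). The net force is about 2 N. I'll hold for another 0.9 s or so, then lift.

```bash
python3 -m handwheel '[{"tx":0,"ty":0,"tz":0,"wx":0,"wy":0,"wz":0,"jaw":0.015},{"tx":0,"ty":0,"tz":0,"wx":0,"wy":0,"wz":0,"jaw":0.015},{"tx":0,"ty":0,"tz":0,"wx":0,"wy":0,"wz":0,"jaw":0.015},{"tx":0,"ty":0,"tz":0,"wx":0,"wy":0,"wz":0,"jaw":0.015},{"tx":0,"ty":0,"tz":0,"wx":0,"wy":0,"wz":0,"jaw":0.015}]'
python3 -m handwheel '[{"tx":0,"ty":0,"tz":0,"wx":0,"wy":0,"wz":0,"jaw":0.015},{"tx":0,"ty":0,"tz":0,"wx":0,"wy":0,"wz":0,"jaw":0.015},{"tx":0,"ty":0,"tz":0.01,"wx":0,"wy":0,"wz":0,"jaw":0.015},{"tx":0,"ty":0,"tz":0.03,"wx":0,"wy":0,"wz":0,"jaw":0.015},{"tx":0,"ty":0,"tz":0.04,"wx":0,"wy":0,"wz":0,"jaw":0.015}]'
```

```text
t: 8.98
eef_pos: [0.4671, 0.0717, 0.1843]
ee_rot: [-1.167, -1.273, 1.273]
wrist_force: [0.7, -0.0, 0.9]
width: 0.0236
t: 9.6
eef_pos: [0.4664, 0.0718, 0.2648]
ee_rot: [-1.165, -1.272, 1.274]
wrist_force: [0.7, -0.7, -1.3]
width: 0.0232
```

```bash
python3 - <<'E'
from h import *
s=wcam(); im=imaging.read_camera("side"); cv2.imwrite("pics/s9.png",im)
print(s["eef_pos"])
R=Ro.from_rotvec(s["ee_rot"]).as_matrix()
# target orientation: gauge z = tawa normal; gauge x along uphill-horizontal. tool axes now: z_tool~-gauge x, y_tool=-gauge z, x_tool=gauge y
for yaw in (9,10,10.6):
    y=np.deg2rad(yaw); Rz=Ro.from_euler('z',y).as_matrix(); n=Rz@Ro.from_euler('y',-20,degrees=True).as_matrix()
    Rt=np.c_[n[:,1],-n[:,2],-n[:,0]]
    spot=np.array([.516,-.185,.0633])
    tcp=spot+n[:,2]*(.1215)
    print(yaw,n[:,2].round(3),"rv deg",np.rad2deg(Ro.from_matrix(Rt@R.T).as_rotvec()).round(2),"TCP free contact",tcp.round(4),"delta",(tcp-s["eef_pos"]).round(4))
E
```

```text
[0.46635958 0.07178395 0.26481664]
9 [-0.338 -0.054  0.94 ] rv deg [  2.42 -19.97   3.96] TCP free contact [ 0.475  -0.1915  0.1775] delta [ 0.0086 -0.2633 -0.0873]
10 [-0.337 -0.059  0.94 ] rv deg [  2.6  -19.95   4.95] TCP free contact [ 0.4751 -0.1922  0.1775] delta [ 0.0087 -0.264  -0.0873]
10.6 [-0.336 -0.063  0.94 ] rv deg [  2.7  -19.93   5.54] TCP free contact [ 0.4752 -0.1926  0.1775] delta [ 0.0088 -0.2644 -0.0873]
```

```bash
python3 -m handwheel '[{"tx":0,"ty":-0.053,"tz":0,"wx":0,"wy":0,"wz":0,"jaw":0.015},{"tx":0,"ty":-0.053,"tz":0,"wx":0.65,"wy":-5,"wz":1.25,"jaw":0.015},{"tx":-0.001,"ty":-0.053,"tz":-0.01,"wx":0.65,"wy":-5,"wz":1.25,"jaw":0.015},{"tx":-0.001,"ty":-0.053,"tz":-0.02,"wx":0.65,"wy":-5,"wz":1.25,"jaw":0.015},{"tx":-0.001,"ty":-0.053,"tz":-0.02,"wx":0.65,"wy":-5,"wz":1.25,"jaw":0.015}]'; python3 -m handwheel '[{"tx":0,"ty":0,"tz":0,"wx":0,"wy":0,"wz":0,"jaw":0.015},{"tx":0,"ty":0,"tz":0,"wx":0,"wy":0,"wz":0,"jaw":0.015},{"tx":0,"ty":0,"tz":0,"wx":0,"wy":0,"wz":0,"jaw":0.015},{"tx":0,"ty":0,"tz":0,"wx":0,"wy":0,"wz":0,"jaw":0.015},{"tx":0,"ty":0,"tz":0,"wx":0,"wy":0,"wz":0,"jaw":0.015}]'
cat > look.py <<'E'
from h import *
import sys
k=sys.argv[1]
s=wcam(); a=imaging.read_camera("side"); f0=telemetry.sense()["wrist_force"]; w=imaging.read_camera("wrist"); f1=telemetry.sense()["wrist_force"]
R=Ro.from_rotvec(s["ee_rot"]).as_matrix(); p=np.array(s["eef_pos"]); gz=-R[:,1]; n=np.array([-.337,-.06,.94])
tip=p-gz*.1215
print("t",s["t"],"eef",p.round(4),"gz",gz.round(3),"angle to n",np.arccos(gz@n/np.linalg.norm(n)).round(3),"tip(free)",tip.round(4),"vs spot",(tip-[.516,-.185,.0633]).round(4),"height",((tip-[.516,-.185,.0633])@n).round(4),"F",np.round([s["wrist_force"],f0,f1],1).tolist(),s["width"])
print("pix side",proj("side",tip),"spot",proj("side",[.516,-.185,.0633]), "wrist",proj("wrist",tip),"spot",proj("wrist",[.516,-.185,.0633]))
cv2.imwrite(f"pics/{k}s.png",cv2.resize(a[310:430,230:350],(600,600),interpolation=cv2.INTER_CUBIC)); cv2.imwrite(f"pics/{k}w.png",w)
E
python3 look.py a1
```

```text
t: 10.28
eef_pos: [0.4638, -0.1951, 0.2147]
ee_rot: [-1.357, -1.617, 1.127]
wrist_force: [1.0, 0.3, -0.1]
width: 0.0233
t: 10.9
eef_pos: [0.4644, -0.1926, 0.2146]
ee_rot: [-1.353, -1.615, 1.128]
wrist_force: [-0.2, -0.1, -0.7]
width: 0.0237
t 10.9 eef [ 0.4644 -0.1926  0.2146] gz [-0.34  -0.06   0.939] angle to n 0.003 tip(free) [ 0.5057 -0.1853  0.1006] vs spot [-0.0103 -0.0003  0.0373] height 0.0385 F [[-0.2, -0.1, -0.7], [0.2, -0.4, -0.4], [-0.6, 0.6, -0.8]] 0.023693339838833007
pix side [[283.23699958 363.17147709]] spot [[291.64573122 376.09776654]] wrist [[309.27196688 242.68019023]] spot [[307.43048296 221.68257019]]
```

View pics/a1s.png

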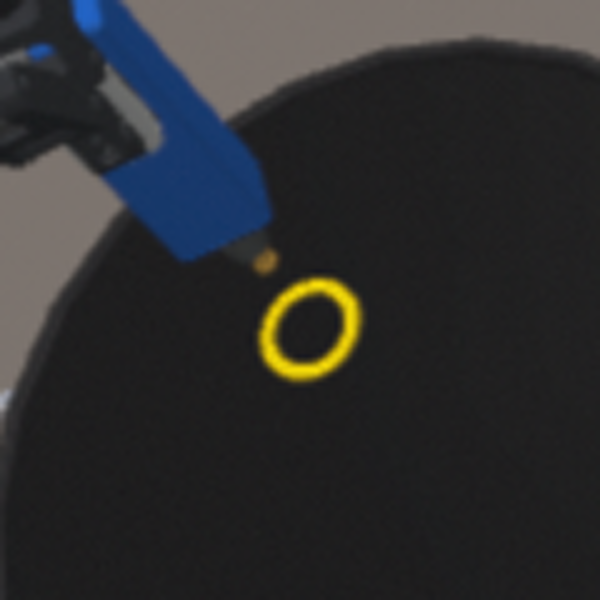

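View pics/a1w.png

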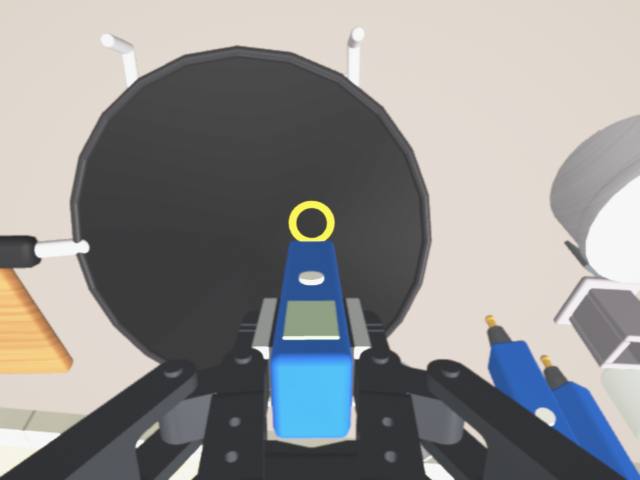

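Checks before the approach:
- **Tip (side view):** (283.2,362.6), as predicted.
- **Ring centre:** side (292,375.8). In the wrist view it is at column 311.5, the same column as the gauge axis.
- **Handle:** it lies along the tool's x axis, so the yaw is right.

Now approaching along the surface normal.

```bash
python3 -m handwheel '[{"tx":0.003,"ty":0.0003,"tz":-0.0095,"wx":0,"wy":0,"wz":0,"jaw":0.015},{"tx":0.003,"ty":0.0003,"tz":-0.0095,"wx":0,"wy":0,"wz":0,"jaw":0.015},{"tx":0.0025,"ty":0.0004,"tz":-0.009,"wx":0,"wy":0,"wz":0,"jaw":0.015},{"tx":0,"ty":0,"tz":0,"wx":0,"wy":0,"wz":0,"jaw":0.015},{"tx":0,"ty":0,"tz":0,"wx":0,"wy":0,"wz":0,"jaw":0.015}]'; python3 -m handwheel '[{"tx":0,"ty":0,"tz":0,"wx":0,"wy":0,"wz":0,"jaw":0.015},{"tx":0,"ty":0,"tz":0,"wx":0,"wy":0,"wz":0,"jaw":0.015}]'; python3 look.py a2
```

```text
t: 11.62
eef_pos: [0.4726, -0.1923, 0.1864]
ee_rot: [-1.354, -1.614, 1.127]
wrist_force: [-1.5, -0.8, -0.4]
width: 0.0237
t: 11.88
eef_pos: [0.4726, -0.1925, 0.1867]
ee_rot: [-1.354, -1.614, 1.127]
wrist_force: [-0.2, 0.7, -1.4]
width: 0.0234
t 11.875 eef [ 0.4726 -0.1925  0.1867] gz [-0.34  -0.059  0.939] angle to n 0.003 tip(free) [ 0.5139 -0.1853  0.0727] vs spot [-0.0021 -0.0003  0.0094] height 0.0095 F [[-0.2, 0.7, -1.4], [-0.4, -0.3, -0.4], [-0.2, 0.4, -0.8]] 0.02342605320106489
pix side [[289.93756841 373.02736251]] spot [[291.64573122 376.09776654]] wrist [[309.27029493 242.68313002]] spot [[309.21843412 236.29668821]]
```

View pics/a2s.png

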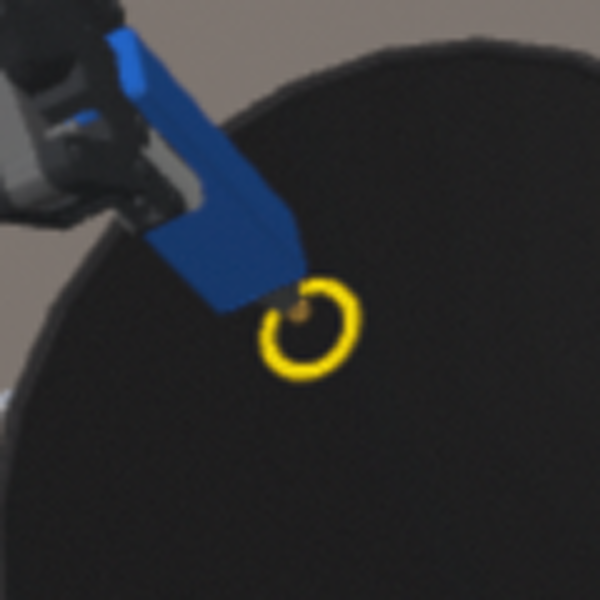

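```bash
python3 -m handwheel '[{"tx":0.0013,"ty":0.0002,"tz":-0.0037,"wx":0,"wy":0,"wz":0,"jaw":0.015},{"tx":0.0013,"ty":0.0002,"tz":-0.0037,"wx":0,"wy":0,"wz":0,"jaw":0.015},{"tx":0,"ty":0,"tz":0,"wx":0,"wy":0,"wz":0,"jaw":0.015},{"tx":0,"ty":0,"tz":0,"wx":0,"wy":0,"wz":0,"jaw":0.015},{"tx":0,"ty":0,"tz":0,"wx":0,"wy":0,"wz":0,"jaw":0.015}]'; python3 look.py a3
```

```text
t: 12.6
eef_pos: [0.4752, -0.1919, 0.179]
ee_rot: [-1.354, -1.614, 1.127]
wrist_force: [-0.1, 0.2, -1.0]
width: 0.0238
t 12.6 eef [ 0.4752 -0.1919  0.179 ] gz [-0.34  -0.059  0.939] angle to n 0.003 tip(free) [ 0.5164 -0.1847  0.065 ] vs spot [0.0004 0.0003 0.0017] height 0.0014 F [[-0.1, 0.2, -1.0], [0.4, -0.0, -0.9], [-0.6, 0.1, -1.6]] 0.02376003749186016
pix side [[291.85608482 375.31709725]] spot [[291.64573122 376.09776654]] wrist [[309.27057814 242.68295918]] spot [[308.95799785 240.47514044]]
```

View pics/a3s.png

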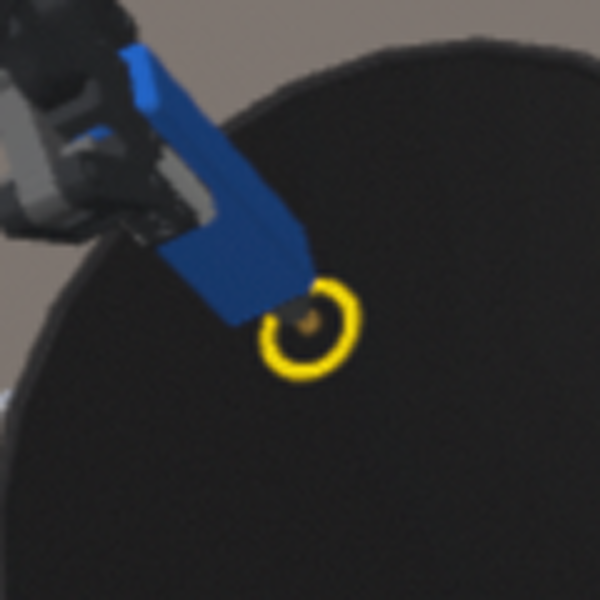

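```bash
python3 -m handwheel '[{"tx":0.0005,"ty":0.0001,"tz":-0.0014,"wx":0,"wy":0,"wz":0,"jaw":0.015},{"tx":0.0005,"ty":0.0001,"tz":-0.0014,"wx":0,"wy":0,"wz":0,"jaw":0.015},{"tx":0,"ty":0,"tz":0,"wx":0,"wy":0,"wz":0,"jaw":0.015},{"tx":0,"ty":0,"tz":0,"wx":0,"wy":0,"wz":0,"jaw":0.015}]'; cat > ff.py <<'E'
from h import *
f=[]
for i in range(8): f.append(telemetry.sense()["wrist_force"]); imaging.read_camera("wrist")
f=np.array(f); n=np.array([-.337,-.06,.94]); print("mean",f.mean(0).round(2),"along n",(f@n).mean().round(2),"sd",(f@n).std().round(2), telemetry.sense()["t"])
E
python3 ff.py; python3 look.py a4
```

```text
t: 13.2
eef_pos: [0.4762, -0.1917, 0.1762]
ee_rot: [-1.354, -1.614, 1.127]
wrist_force: [0.3, -0.8, -0.4]
width: 0.0238
mean [ 0.16 -0.17  0.12] along n 0.06 sd 0.4 13.6
t 13.6 eef [ 0.4761 -0.1917  0.1761] gz [-0.34  -0.059  0.939] angle to n 0.003 tip(free) [ 0.5174 -0.1845  0.0621] vs spot [ 0.0014  0.0005 -0.0012] height -0.0016 F [[-0.4, -0.6, -0.2], [-0.5, -0.2, -0.1], [-0.5, -0.6, -0.5]] 0.023762207571950543
pix side [[292.59069563 376.15795752]] spot [[291.64573122 376.09776654]] wrist [[309.27061482 242.68296596]] spot [[308.84476697 242.06500583]]
```

The measured force is about 1.1 N, with the tip about 1.6 mm in by the geometry; the two agree. Pressing another 3.5 mm along the axis.

```bash
python3 -m handwheel '[{"tx":0.0006,"ty":0.0001,"tz":-0.0017,"wx":0,"wy":0,"wz":0,"jaw":0.015},{"tx":0.0006,"ty":0.0001,"tz":-0.0016,"wx":0,"wy":0,"wz":0,"jaw":0.015},{"tx":0,"ty":0,"tz":0,"wx":0,"wy":0,"wz":0,"jaw":0.015},{"tx":0,"ty":0,"tz":0,"wx":0,"wy":0,"wz":0,"jaw":0.015},{"tx":0,"ty":0,"tz":0,"wx":0,"wy":0,"wz":0,"jaw":0.015}]'; python3 ff.py; python3 look.py a5
```

```text
t: 14.32
eef_pos: [0.4774, -0.1915, 0.1729]
ee_rot: [-1.354, -1.614, 1.127]
wrist_force: [-0.7, 0.3, 1.3]
width: 0.0234
mean [-0.45 -0.22  1.12] along n 1.22 sd 0.3 14.725
t 14.725 eef [ 0.4773 -0.1915  0.1728] gz [-0.34  -0.06   0.939] angle to n 0.003 tip(free) [ 0.5186 -0.1843  0.0588] vs spot [ 0.0026  0.0007 -0.0045] height -0.0052 F [[-1.1, -0.7, -0.1], [-0.4, -0.3, 0.8], [-1.1, -0.4, 1.6]] 0.023317741664264813
pix side [[293.47787676 377.13040311]] spot [[291.64573122 376.09776654]] wrist [[309.27063338 242.68296201]] spot [[308.77544456 243.85595355]]
```

View pics/a5s.png

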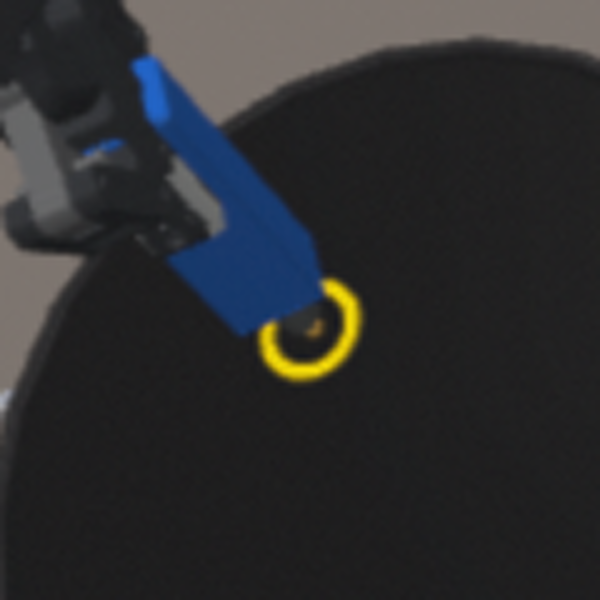

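View pics/a5w.png

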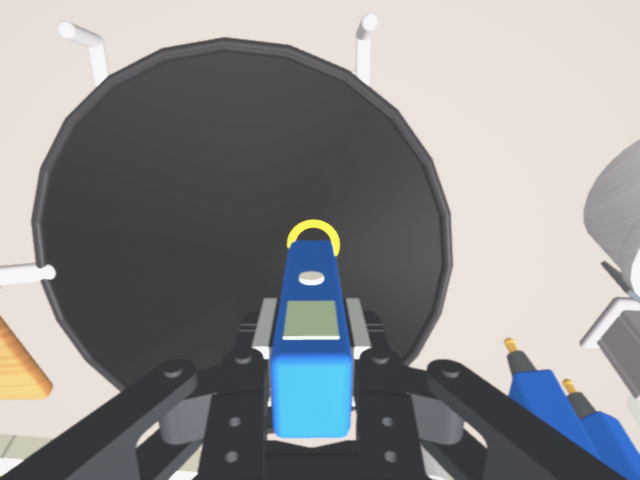

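The tip at crop (315,325) is about 2 mm from the ring centre (310,330). The net press is about 2.2 N, roughly 5 mm in, and the gauge hasn't turned in the gripper. One last check that the loose objects haven't moved, then hand in.

```bash
python3 - <<'E'
from h import *
a=imaging.read_camera("side"); b=cv2.imread("pics/side0.png")
for n,(r0,r1,c0,c1) in dict(lunch=(235,305,222,300),mug=(160,218,248,294),tumbler=(258,325,412,460),oil=(120,180,300,335),jar=(160,185,355,375)).items():
    r=cv2.matchTemplate(a[r0-12:r1+12,c0-12:c1+12],b[r0:r1,c0:c1],cv2.TM_CCOEFF_NORMED); _,v,_,l=cv2.minMaxLoc(r); print(n,round(v,3),l[0]-12,l[1]-12)
s=telemetry.sense(); print(s["eef_pos"],np.abs(s["joint_vel"]).max())
from station import sign_off
print(sign_off())
E
```

```text
lunch 0.78 1 -1
mug 1.0 0 0
tumbler 0.999 0 0
oil 0.999 0 0
jar 0.999 0 0
[ 0.47737249 -0.19150996  0.17285315] 0.0013680604149409734
the job is handed in; nothing more can be done
None
```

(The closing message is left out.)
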